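Close the bonding press on a heel stack

TASK

Make the bonding press ready by sliding its bed with the heel stack fully home and turning the cycle selector the shorter way round until its pointer is on the red mark. Then push the press arm down until you feel the platen bear on the stack, whose height you do not know: it must press firmly but not be rammed down, and stay there when you let go. Leave the waiting stacks and everything else on the bench where they are.

Things in the scene. Friction and masses are not known exactly. Their poses are not given: they have to be found in the camera images.
- press: Dark green bench bonding press, fixed to the bench, base 310 x 190 mm. Origin on the bench under the centre of the closed pressing position; its x axis points from the front (towards the robot) to the hinge at the back, y to the left, z up. Its slide-out bed runs along x; its arm swings in the x-z plane about a pin at x +115 mm, z +105 mm.
- tray (a joint): Slide-out pressing bed (aluminium, 130 x 148 mm, red-brown pad on top, top 40 mm above the bench) with one heel stack standing loose on it. 0 = pulled right out to the front, as at the start; 0.110 m = fully home under the platen against its stop. It stays where it is left; sliding it takes about 2 to 4 N.
- tray_handle (a point): Centre of the front face of the bed's black handle bar (100 mm wide along y, 14 mm thick, 26 mm high, its middle 27 mm above the bench). It moves with the bed, 142 mm in front of the bed's centre.
- tray_centre (a point): Centre of the top of the pressing bed; moves with it.
- press_arm (a joint): Swing-down arm of the press. 0 = level, which is lower than any stack allows; larger = raised (rad); it starts at 0.75 to 0.92. A stiff hinge: it stays at whatever height it is left, also when pressed on a stack; moving it down takes about 5 N on the handle when raised, falling to 2 N near level, before the platen touches.
- press_handle (a point): Middle of the black round handle bar at the front end of the arm, on the bar's axis (bar along the press's y, 120 mm long, 30 mm diameter; 245 mm from the hinge pin, moving in an arc about it). It can be pushed down from above. 1 mm of platen is 2.1 mm of handle; 1 N at the platen is felt as 0.5 N more at the handle.
- platen: Flat aluminium platen, 130 x 130 mm, hung half-way along the arm (115 mm from the hinge pin, its face 55 mm below the arm's axis) on a swivel that keeps it level. Origin at the centre of its underside. It floats on springs: meeting the stack, it takes about 6 N to start it and 1 N more per mm, for 16 mm, then it is solid.
- selector (a joint): Cycle selector on top of the control box: a grey bar knob that turns endlessly, without stops, about the vertical. Angle of its white pointer from the red mark in rad, growing anticlockwise seen from above: 0 and 6.283 (and -6.283) are all the red mark, 3.14 the opposite side. It starts anywhere from 0.6 to 5.68 and stays where it is left. Light: about 0.03 N m.
- selector_pointer (a point): The white-lined pointer end of the knob's bar, 26 mm from its axis, at the height of the grip point; turns with the knob.
- selector_grip (a point): On the knob's axis at the height to grip, 32 mm above the panel and 87 mm above the bench. The grip bar is 52 mm long, 14 mm wide, its top 11 mm above this point; a 56 mm round skirt 5 mm high lies at its foot. x axis along the bar, towards the white pointer end; turns with the knob.
- console: Fixed control box, 130 x 140 mm, 55 mm high, black top panel with one red and seven white marks round the knob. Origin under its centre; its x axis points from the centre to the red mark.
- stack_a: Heel stack, tan and dark brown layers: D-shaped leatherboard lifts tacked together, 66 x 60 mm in plan, flat on top, origin at the centre of its underside. One of the three stacks stands on the pressing bed (which one varies), the other two wait on the marble slab. The three heights differ, between 20 and 60 mm, and are not given.
- stack_b: Heel stack, brown layers: D-shaped leatherboard lifts tacked together, 66 x 60 mm in plan, flat on top, origin at the centre of its underside. One of the three stacks stands on the pressing bed (which one varies), the other two wait on the marble slab. The three heights differ, between 20 and 60 mm, and are not given.
- stack_c: Heel stack, tan and reddish layers: D-shaped leatherboard lifts tacked together, 66 x 60 mm in plan, flat on top, origin at the centre of its underside. One of the three stacks stands on the pressing bed (which one varies), the other two wait on the marble slab. The three heights differ, between 20 and 60 mm, and are not given.
- glue_tin: Bystander: yellow glue tin, 72 mm across, 85 mm tall. Leave it alone.
- dye_bottle: Bystander: amber dye bottle, 52 mm across, 120 mm tall. Leave it alone.
- hammer: Bystander: hammer lying down, about 250 mm long. Leave it alone.
- glue_brush: Bystander: glue brush lying down, 160 mm long. Leave it alone.
- thread_spool: Bystander: wooden thread spool, 52 mm across, 60 mm tall. Leave it alone.
- rivet_cup: Bystander: steel rivet bowl, 76 mm across, 60 mm tall. Leave it alone.
- brass_weight: Bystander: brass knobbed weight, 56 mm across, 66 mm tall. Leave it alone.
Mind the look-alikes: they are no part of the job. Leave any turquoise look-alike of the console alone.

How it is judged:
By the outcome, as a careful person would: the job done as asked, in the order asked, and still so for the second after the job is handed in, with the robot touching nothing.
It also fails if it takes over 67 s, if anything falls off the work surface, if the arm or the gripper's body presses on something with over 40 N, if the wrist force passes 120 N, or if a joint passes its speed limit or range.

ROBOT

A 6-joint arm with a two-finger parallel gripper is mounted at the origin on the work surface. World frame = base frame: x ahead of the robot, y to its left, z up, the work surface at z = 0. Lengths are in m, angles in rad, forces in N, time in s.
With the tool pointing down it reaches from about 0.275 to 0.825 m from the base axis. Payload 4.9 kg.
Tool frame: the origin (TCP) lies midway between the tips of the shut fingers; the grasp point (between the pads) lies 19 mm behind it (grip_point_offset is the distance from the TCP to the grasp point, in m); z points along the fingers, x is the direction in which the jaws open and shut, and the axes are right-handed (so a half turn about z gives the same grasp; the last joint's range is limited). The gripper opens to 85 mm and grips with 20 to 120 N. Pads are 22 mm wide; open, the fingers measure 114 mm over their backs; the gripper's body (76 mm by 85 mm) begins 54 mm behind the grasp point. The pads swing forward as they close: fully open they stand 13 mm farther back than shut.
Start: joints at [1.042, 0.326, -0.193, 1.052, 0, 1.437], TCP at [0.212, 0.508, 0.231] pointing down, gripper open.
Joint ranges: [-2.65, 2.65], [-0.97, 1.79], [-1.3, 1.35], [-1.93, 2.1], [-1.47, 1.37], [-3.14, 3.14]. Speed limits (rad/s): [2.57, 2.57, 3.14, 3.14, 3.14, 3.14].

INTERFACE

Orientations are given as a rotation vector (axis times angle).
In Python, from cell import * gives the robot as it stands. Calls block until the motion is done:
- movep(position, orientation): joint-space move of the TCP to a pose.
- move_l(position, velocity=0.15, rot=None, until_force=None): straight line of the TCP; rot=None keeps the orientation; velocity is the mean speed in m/s. With until_force (N) it stops when the force on the tool has changed by that much, and returns True; else False.
- set_joints(angles): joint-space move.
- let_go() and grab(newtons=None): open the fingers fully, or close them until they stop; newtons is the grip in N (None keeps the last).
- sleep(seconds).
- ik(position, orientation): joint angles nearest the present ones, or None.
- get_state(): the state.
- grab_frame(name): name is "scene" or "side" or "wrist"; returns a dict with "img" (384x512x3 uint8, red, green, blue), "fx", "fy", "cx", "cy" (pixels), "cam_to_world" (4x4, takes a point from camera to world coordinates); the wrist camera has in their place "T_tool_cam" (4x4, takes a point from camera to tool coordinates, whose origin is the TCP and whose axes are the tool frame's). Camera axes: x right, y down, z forward; pixel columns grow to the right and rows downward; lengths in m; the calibration is good to about 2 mm. A picture is of the moment at which its call begins: read the wrist's pose just before it. There is no depth.
A pose or a line that the arm cannot do raises MotionError and nothing moves.
- sign_off(): hands the job in, once; it reports no verdict.
Trained networks look in the newest picture that a camera, given by its name, has taken for a name from the list of things; names that differ only in an ending like _2 or _b are one class to them, and where a whole thing is asked for, a point or a joint stands for the part that bears it (a point fixed in the world has none). Each returns a list of dicts, best first, with "score" (0 to 1); they miss things now and then, are a little off and sometimes report something else, mostly with a low value. They report only what shows in the picture. A call takes as long as a camera call. They do not tell look-alikes from the thing itself.
- spot_in(camera, name): "centre" ([column, row] in pixels, amid what is visible of it).
- silhouettes(camera, name): "mask" (384x512 bool, what is visible of it) and "centre" ([column, row] in pixels, amid what is visible of it).
- tip_of(camera, name): "centre" ([column, row] in pixels: a listed point, or the origin of a listed thing).
The state is a dict: "clock": time; "q": joint angles; "joint_velocities": joint speeds; "tau": joint torques, N m; "position": TCP position; "eef_rot": TCP orientation; "contact_force": force on the tool from outside, world axes, zero at the start; "wrist_torque": the same for the moment, N m; "finger_gap": opening from 0.0 (shut) to 1.0 (fully open).
Only numpy, scipy, OpenCV 4.12 (cv2) and the standard library are available. Lean on these libraries where they do the work, as an engineer would, in place of code of your own. Each camera call takes 0.05 s, during which the arm holds its last target. There are 200 camera calls.

## Working session

There is one attempt and no reset: what is moved stays moved. The work goes in short steps, each a Python script; the robot and the scene stay as the last script left them, time stands still between calls to the robot, and variables do not carry over. Pictures are saved under pics/ and viewed, about 8 in all and at most 12, crops included, and the job is handed in when it is done.

```bash
ls; mkdir -p pics; cat > h.py <<'E'
from cell import *
import numpy as np, cv2
from scipy.spatial.transform import Rotation as R
def snap(cam,fn=None):
    s=get_state(); f=grab_frame(cam)
    if cam=='wrist':
        T=np.eye(4);T[:3,:3]=R.from_rotvec(s['eef_rot']).as_matrix();T[:3,3]=s['position']
        f['cam_to_world']=T@np.array(f['T_tool_cam'])
    if fn: cv2.imwrite('pics/'+fn,f['img'][:,:,::-1])
    return f
def ray(f,px):
    M=np.array(f['cam_to_world']);d=M[:3,:3]@np.array([(px[0]-f['cx'])/f['fx'],(px[1]-f['cy'])/f['fy'],1])
    return M[:3,3],d
def atz(f,px,z):
    o,d=ray(f,px);return o+d*(z-o[2])/d[2]
def proj(f,p):
    M=np.linalg.inv(np.array(f['cam_to_world']));c=M[:3,:3]@np.array(p)+M[:3,3]
    return np.array([c[0]/c[2]*f['fx']+f['cx'],c[1]/c[2]*f['fy']+f['cy']])
E
python3 - <<'E'
from h import *
np.set_printoptions(precision=3,suppress=True)
a=snap('scene');b=snap('side')
cv2.imwrite('pics/a.png',np.vstack([a['img'],b['img']])[:,:,::-1][:, :])
cv2.imwrite('pics/s.png',cv2.resize(a['img'],(800,600))[:,:,::-1])
cv2.imwrite('pics/d.png',cv2.resize(b['img'],(800,600))[:,:,::-1])
for n,z in [('tray_handle',.027),('tray_centre',.04),('press_handle',.25),('platen',.15),('selector_pointer',.087),('selector_grip',.087),('console',0),('press',0)]:
  for c,f in(('scene',a),('side',b)):
    for r in tip_of(c,n)[:3]: print(n,c,np.array(r['centre']),round(r['score'],2),atz(f,r['centre'],z))
for f in(a,b): print(np.array(f['cam_to_world']))
print(get_state()['clock'])
E
```

```text
pics
tray_handle scene [212.3 201.7] 0.73 [ 0.426 -0.036  0.027]
tray_handle side [225.4 216. ] 0.68 [ 0.418 -0.031  0.027]
tray_centre scene [246.9 196.6] 0.49 [0.5   0.056 0.04 ]
tray_centre side [273.3 208.2] 0.68 [ 0.554 -0.023  0.04 ]
press_handle scene [255.9 153.1] 0.98 [0.569 0.031 0.25 ]
press_handle scene [269.2 237. ] 0.21 [ 0.849 -0.204  0.25 ]
press_handle side [305.9 128.9] 0.83 [0.644 0.057 0.25 ]
press_handle side [281.3 147.6] 0.41 [ 0.572 -0.017  0.25 ]
press_handle side [311.5 212.7] 0.36 [ 0.612 -0.237  0.25 ]
platen scene [282.9 209.7] 0.78 [ 0.724 -0.015  0.15 ]
platen side [330.4 176.9] 0.92 [ 0.704 -0.023  0.15 ]
selector_pointer scene [121.7 197.1] 0.77 [ 0.268 -0.276  0.087]
selector_pointer scene [165.6 218.8] 0.69 [ 0.458 -0.236  0.087]
selector_pointer side [154.8 282.2] 0.8 [ 0.267 -0.274  0.087]
selector_pointer side [238.2 267.4] 0.77 [ 0.454 -0.247  0.087]
selector_grip scene [111.8 197.8] 0.67 [ 0.25  -0.3    0.087]
selector_grip scene [164.8 222.2] 0.52 [ 0.469 -0.247  0.087]
selector_grip side [244.4 269.7] 0.96 [ 0.468 -0.255  0.087]
selector_grip
[... 197 characters left out ...]
93  0.194 -0.   ]
console side [249.3 289.4] 0.84 [ 0.476 -0.253  0.   ]
console side [154.5 305.2] 0.84 [ 0.25  -0.281  0.   ]
console side [291.6 166.3] 0.61 [ 0.635  0.201 -0.   ]
press scene [247.5 213.2] 0.64 [ 0.531  0.03  -0.   ]
press scene [268.7 236.8] 0.56 [ 0.662 -0.004  0.   ]
press side [311.9 213.2] 0.61 [ 0.669 -0.013  0.   ]
press side [352.8 303.6] 0.35 [ 0.72  -0.307  0.   ]
press side [292.4 164.8] 0.28 [0.639 0.209 0.   ]
[[ 0.697  0.421 -0.581  1.284]
 [ 0.717 -0.411  0.563 -0.675]
 [-0.002 -0.808 -0.589  0.838]
 [ 0.     0.     0.     1.   ]]
[[ 0.998 -0.049  0.032  0.483]
 [-0.057 -0.686  0.725 -0.756]
 [-0.013 -0.726 -0.688  0.823]
 [ 0.     0.     0.     1.   ]]
0.9
```

View pics/s.png

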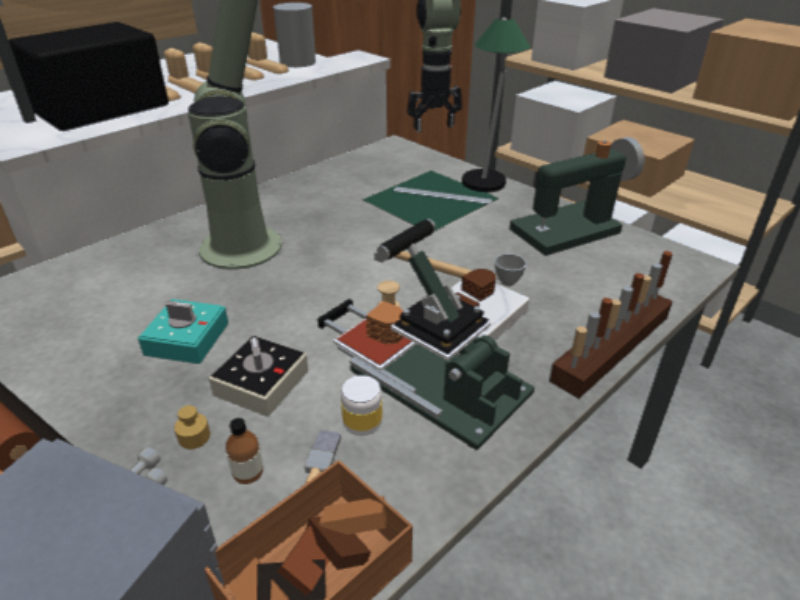

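View pics/d.png

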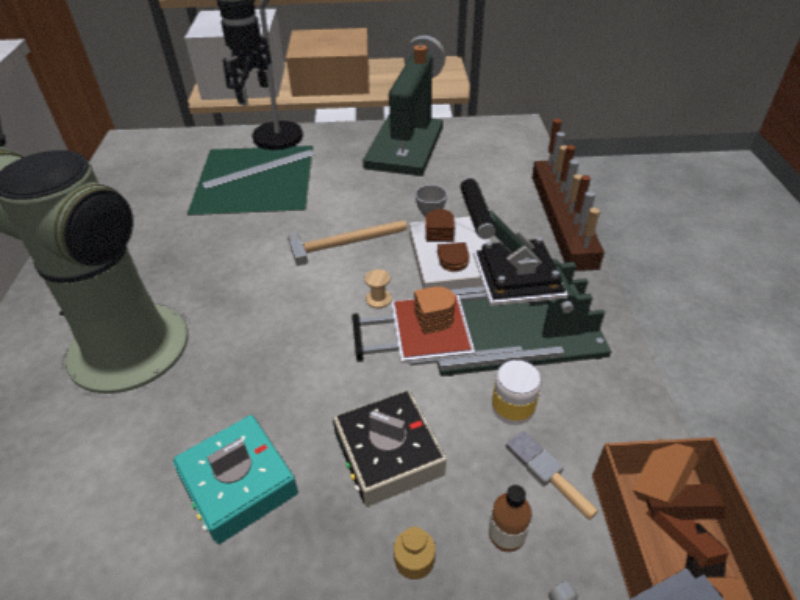

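Both views agree. There are two console candidates: turquoise at side (235,475) in the enlarged view, and the black-topped one at side (390,445), about (0.476, -0.252) in the world. The black one matches the description. The bed handle is at side (358,337), the raised press handle at (478,207). Next, close wrist looks.

```bash
cat >> h.py <<'E'
np.set_printoptions(precision=3,suppress=True)
def down(yaw,tilt=0):
    # tool x at yaw; tilt>0: fingertips lean toward +(tool-horizontal approach) about tool x
    c,s=np.cos(yaw),np.sin(yaw)
    M=np.array([[c,s,0],[s,-c,0],[0,0,-1.]]).T.T
    M=np.column_stack([[c,s,0],[s,-c,0],[0,0,-1]])
    return (R.from_matrix(M)*R.from_euler('x',tilt)).as_rotvec()
E
python3 - <<'E'
from h import *
s=get_state(); f=snap('wrist'); print(R.from_rotvec(s['eef_rot']).as_matrix(), np.array(f['T_tool_cam']),f['fx'])
M=R.from_rotvec(s['eef_rot']).as_matrix(); yaw=np.arctan2(M[1,0],M[0,0])
# camera along +/- tool y?
for i,(p,n) in enumerate([([.38,-.03,.30],'t'),([.43,-.25,.30],'c')]):
    for y in (np.pi/2,-np.pi/2):
        q=ik(p,down(y)); print(y,q)
    y=min((np.pi/2,-np.pi/2),key=lambda v:abs(ik(p,down(v))[5]) if ik(p,down(v)) is not None else 9)
    movep(p,down(y))
    f=snap('wrist'); cv2.imwrite(f'pics/w{n}.png',cv2.resize(f['img'],(800,600))[:,:,::-1])
    import pickle; pickle.dump({k:f[k] for k in('img','fx','fy','cx','cy','cam_to_world')},open(f'w{n}.pkl','wb'))
    print(f['cam_to_world'])
    for nm,z in [('tray_handle',.027),('tray_centre',.04),('press_handle',.28)] if n=='t' else [('selector_pointer',.087),('selector_grip',.087),('console',0)]:
        for r in tip_of('wrist',nm)[:3]: print(nm,np.array(r['centre']),round(r['score'],2),atz(f,r['centre'],z))
print(get_state()['clock'])
E
```

```text
[[ 0.385  0.923  0.   ]
 [ 0.923 -0.385 -0.   ]
 [-0.     0.    -1.   ]] [[ 1.    -0.001 -0.001 -0.   ]
 [ 0.001  0.954  0.301 -0.077]
 [ 0.001 -0.301  0.954 -0.143]
 [ 0.     0.     0.     1.   ]] 334.6738860411898
1.5707963267948966 [-0.273 -0.037 -0.447  1.16   0.    -0.273]
-1.5707963267948966 [-0.273 -0.037 -0.447  1.16   0.     2.869]
[[ 0.     0.954  0.3    0.303]
 [ 1.    -0.    -0.001 -0.03 ]
 [-0.001  0.3   -0.954  0.443]
 [ 0.     0.     0.     1.   ]]
tray_handle [254.5 174. ] 0.74 [ 0.418 -0.026  0.027]
tray_centre [ 62.7 218.5] 0.23 [ 0.474 -0.276  0.04 ]
1.5707963267948966 [-0.675  0.19  -0.198  1.183  0.    -0.675]
-1.5707963267948966 [-0.675  0.19  -0.198  1.183  0.     2.466]
[[ 0.001  0.954  0.3    0.353]
 [ 1.    -0.001  0.    -0.249]
 [ 0.001  0.3   -0.954  0.443]
 [ 0.     0.     0.     1.   ]]
selector_pointer [254.3 175.3] 0.96 [ 0.452 -0.246  0.087]
selector_grip [247.2 193.8] 0.76 [ 0.474 -0.254  0.087]
console [245.  173.3] 0.94 [ 0.474 -0.258  0.   ]
4.2917
```

View both.

```bash
python3 -c "
import cv2,numpy as np
a=cv2.imread('pics/wt.png');b=cv2.imread('pics/wc.png')
cv2.imwrite('pics/both.png',np.hstack([cv2.resize(a,(400,300)),cv2.resize(b,(400,300))]))"
```

```text
(no output)
```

View pics/wc.png

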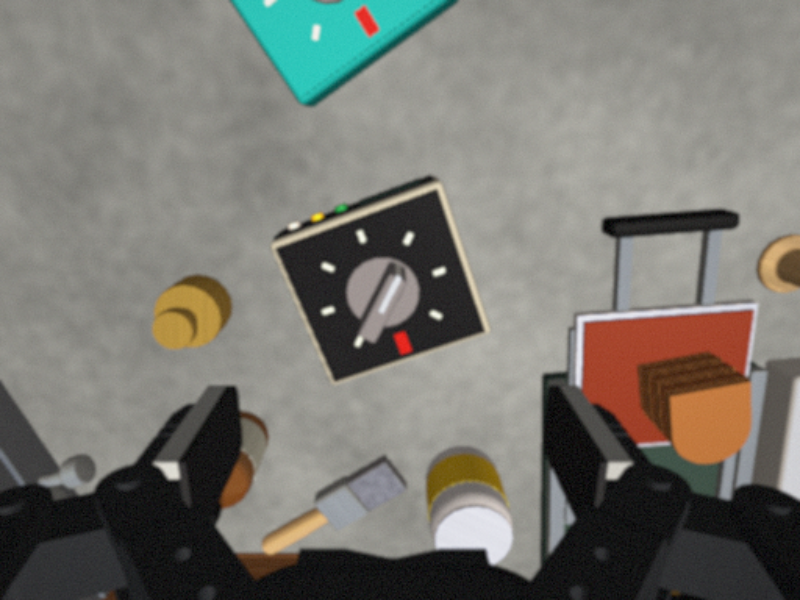

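View pics/wt.png

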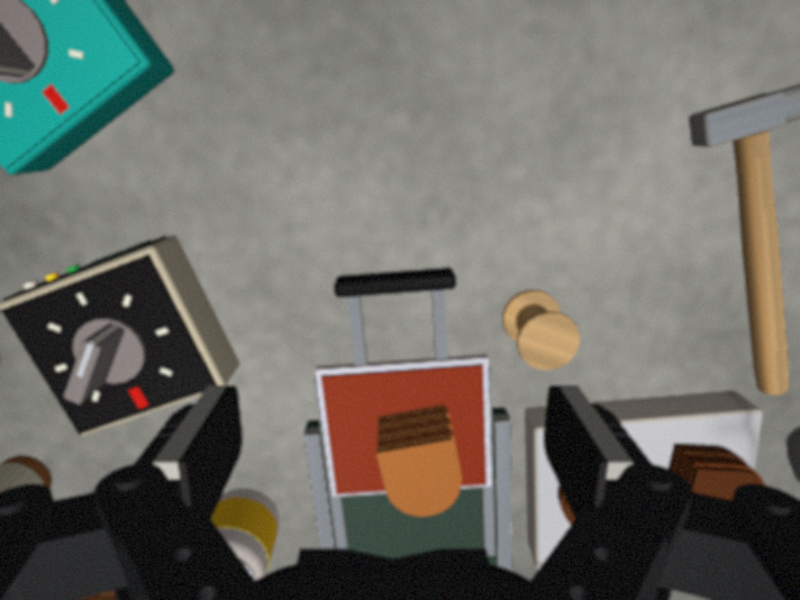

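Wrist views: the knob skirt is at (383,293) and the red mark at (403,343) in wc. In wt the bed's front edge runs (318,370)-(488,358) and its handle (335,285)-(455,278). I still need to see which end of the bar is the white pointer, so I'll crop.

```bash
python3 - <<'E'
import pickle
from h import *
c=pickle.load(open('wc.pkl','rb'));t=pickle.load(open('wt.pkl','rb'))
a=c['img'][105:250,165:325];b=t['img'][140:285,0:160]
cv2.imwrite('pics/k.png',np.hstack([cv2.resize(i,(400,362),interpolation=cv2.INTER_CUBIC) for i in(a,b)])[:,:,::-1])
k=1/1.5625
for n,f,px,z in [('skirt',c,(383,293),.06),('red',c,(403,343),.055),('c1',c,(275,245),.055),('c2',c,(437,182),.055),('c3',c,(487,330),.055),('c4',c,(334,380),.055),
 ('skirt',t,(109,351),.06),('red',t,(138,398),.055),
 ('t1',t,(318,370),.04),('t2',t,(488,358),.04),('t3',t,(489,487),.04),('t4',t,(337,496),.04),('h1',t,(336,280),.04),('h2',t,(453,270),.04)]:
  print(n,atz(f,np.array(px)*k,z))
E
```

```text
skirt [ 0.475 -0.256  0.06 ]
red [ 0.519 -0.241  0.055]
c1 [ 0.438 -0.338  0.055]
c2 [ 0.392 -0.217  0.055]
c3 [ 0.508 -0.174  0.055]
c4 [ 0.552 -0.297  0.055]
skirt [ 0.474 -0.256  0.06 ]
red [ 0.519 -0.242  0.055]
t1 [ 0.501 -0.093  0.04 ]
t2 [0.49 0.05 0.04]
t3 [0.619 0.058 0.04 ]
t4 [ 0.629 -0.081  0.04 ]
h1 [ 0.421 -0.075  0.04 ]
h2 [0.413 0.018 0.04 ]
```

View pics/k.png

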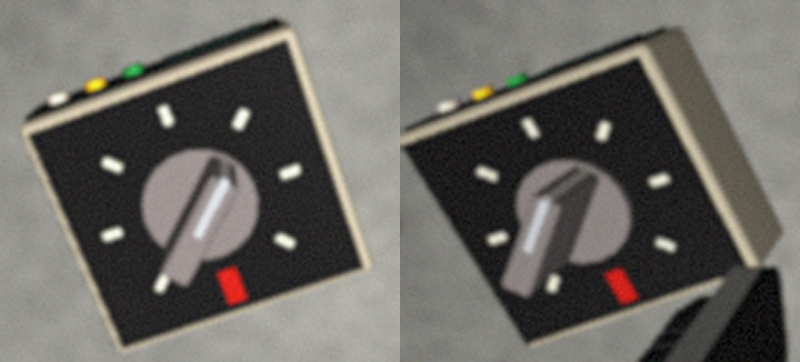

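The white line lies on the bar's top at the robot-side end (crop (226,180)), with red at (231,285). So the pointer is about 135° anticlockwise of red, and clockwise is the shorter way. The bed geometry agrees: yaw about 4.5°, handle face about (0.4185, -0.0275). Slide the bed first.

```bash
python3 - <<'E'
import pickle
from h import *
c=pickle.load(open('wc.pkl','rb'))
p=atz(c,(165+226/2.5,105+178/2.5),.098);q=atz(c,(165+180/2.5,105+277/2.5),.098)
d=p-q;print('bar',p,q,(p+q)/2,np.degrees(np.arctan2(d[1],d[0])))
p=atz(c,(165+225/2.5,105+183/2.5),.098);q=atz(c,(165+199/2.5,105+238/2.5),.098);d=p-q;print('line',p,q,np.degrees(np.arctan2(d[1],d[0])))
yw=np.radians(4.5);u=np.array([np.cos(yw),np.sin(yw),0]);H=np.array([.4185,-.0275,0])
o=down(np.pi/2+yw)
grab(20)
movep(H-.05*u+[0,0,.13],o)
move_l(H-.05*u+[0,0,.024],.12)
r=move_l(H-.018*u+[0,0,.024],.08,until_force=8);print('early',r,get_state()['position'])
f0=np.array(get_state()['contact_force'])
r=move_l(H+(.11+.008-.011)*u+[0,0,.024],.05,until_force=14)
s=get_state();P=np.array(s['position']);print(r,P,'travel',(P-H)@u+.011,np.array(s['contact_force'])-f0)
move_l(P-.04*u,.15); P=P-.04*u
move_l([P[0],P[1],.25],.2)
f=snap('wrist','after.png'); snap('side','after_s.png')
for r in tip_of('wrist','tray_handle')[:2]: print(r['score'],atz(f,r['centre'],.027))
print(get_state()['clock'])
E
```

```text
bar [ 0.45  -0.245  0.098] [ 0.496 -0.265  0.098] [ 0.473 -0.255  0.098] 156.0503563429523
line [ 0.452 -0.245  0.098] [ 0.477 -0.256  0.098] 155.70211814798117
early False [ 0.4   -0.029  0.024]
True [ 0.517 -0.02   0.023] travel 0.11018721890812119 [1.548 0.8   0.731]
0.35 [0.629 0.161 0.027]
11.725
```

Bed home: it stopped by force at 110 mm of travel. Next, the selector.

```bash
python3 - <<'E'
from h import *
C=np.array([.473,-.2555,0]);y0=np.radians(156-90);
print(ik(C+[0,0,.15],down(y0)),ik(C+[0,0,.068],down(y0-np.radians(136))))
let_go()
movep(C+[0,0,.16],down(y0))
move_l(C+[0,0,.068],.12,until_force=8)
print(get_state()['position'],get_state()['contact_force'])
grab(20);print('gap',get_state()['finger_gap'])
for k in range(1,5): movep(C+[0,0,.068],down(y0-np.radians(136)*k/4))
s=get_state();print(s['position'],s['contact_force'],s['wrist_torque'])
let_go()
move_l(C+[0,0,.18],.15)
# look from behind
movep(C+[-.05,0,.26],down(np.pi/2))
f=snap('wrist')
cv2.imwrite('pics/k2.png',cv2.resize(f['img'][90:282,128:384],(800,600),interpolation=cv2.INTER_CUBIC)[:,:,::-1])
import pickle; pickle.dump({k:f[k] for k in('img','fx','fy','cx','cy','cam_to_world')},open('k2.pkl','wb'))
for nm in('selector_pointer','selector_grip'):
    for r in tip_of('wrist',nm)[:2]: print(nm,r['score'],atz(f,r['centre'],.087))
print(get_state()['clock'])
E
```

```text
[-0.633  0.373 -0.347  0.851  0.    -0.214] [-0.633  0.47  -0.439  0.661  0.     2.16 ]
[ 0.474 -0.256  0.069] [-0.225 -0.159  1.252]
gap 0.1588117499120322
[ 0.476 -0.256  0.068] [10.4    2.394 -4.645] [ 0.585 -2.045 -0.046]
selector_pointer 0.89 [ 0.5   -0.252  0.087]
selector_grip 0.57 [ 0.475 -0.255  0.087]
21.7167
```

View pics/k2.png

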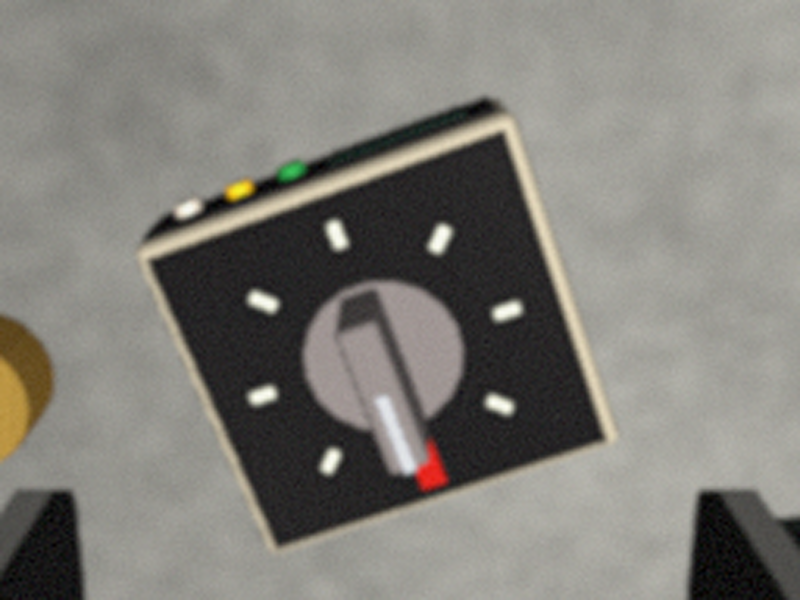

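The pointer is close to the red mark (line (380,398)-(405,470), red at (432,470)). Quantify.

```bash
python3 - <<'E'
import pickle
from h import *
f=pickle.load(open('k2.pkl','rb'))
def g(x,y,z): return atz(f,(128+x/3.125,90+y/3.125),z)
def a(p,q): d=q-p;return round(np.degrees(np.arctan2(d[1],d[0])),1)
print('line',a(g(381,398,.098),g(407,470,.098)),'bar',a(g(357,327,.098),g(406,472,.098)))
print('edges',a(g(148,258,.055),g(277,545,.055)),a(g(510,125,.055),g(612,438,.055)),90+a(g(510,125,.055),g(148,258,.055)),90+a(g(612,438,.055),g(277,545,.055)))
m={'r':g(429,467,.055),'opp':g(337,235,.055),'l':g(263,395,.055),'rr':g(507,311,.055),'a':g(440,239,.055),'b':g(330,461,.055),'c':g(263,301,.055),'d':g(500,404,.055)}
print('skirt',g(384,356,.06))
print('marks',a(m['opp'],m['r']),90-180+a(m['l'],m['rr'])if 0 else a(m['l'],m['rr'])-90, a(m['a'],m['b'])+45,a(m['c'],m['d'])-45, np.mean([*m.values()],axis=0))
E
```

```text
line 18.4 bar 17.2
edges 20.0 19.9 20.299999999999997 19.599999999999994
skirt [ 0.474 -0.256  0.06 ]
marks 20.3 20.099999999999994 20.0 20.099999999999994 [ 0.475 -0.256  0.055]
```

The pointer is about 2° short of red (18° vs 20.1°). I'll regrip aligned to red to square it, then triangulate the arm handle and touch it from above.

```bash
python3 - <<'E'
from h import *
C=np.array([.4745,-.2557,0]);o=down(np.radians(20.3-90))
movep(C+[0,0,.14],o); move_l(C+[0,0,.068],.12,until_force=8)
grab(20); s=get_state(); print(s['position'],R.from_rotvec(s['eef_rot']).as_matrix()[:,0])
let_go(); move_l(C+[0,0,.18],.2)
movep(C+[-.05,0,.26],down(np.pi/2))
f=snap('wrist')
import pickle; pickle.dump({k:f[k] for k in('img','fx','fy','cx','cy','cam_to_world')},open('k3.pkl','wb'))
cv2.imwrite('pics/k3.png',cv2.resize(f['img'][90:282,128:384],(800,600),interpolation=cv2.INTER_CUBIC)[:,:,::-1])
a=snap('scene','a2.png');b=snap('side','b2.png')
cen={}
for c,fr in(('scene',a),('side',b)):
    rs=[(np.round(r['centre'],1),round(r['score'],2)) for r in tip_of(c,'press_handle')[:2]];print(c,rs);cen[c]=(fr,rs[0][0])
def tri(A):
    M=np.zeros((3,3));v=np.zeros(3)
    for fr,px in A:
        o_,d=ray(fr,px);d=d/np.linalg.norm(d);Q=np.eye(3)-np.outer(d,d);M+=Q;v+=Q@o_
    return np.linalg.solve(M,v)
X=tri(cen.values());print('tri',X,[proj(fr,X)-px for fr,px in cen.values()])
yw=np.radians(4.5);u=np.array([np.cos(yw),np.sin(yw),0]);H=np.array([.4185,-.0275,0]);pin=H+.367*u+[0,0,.105]
w=X-pin;print('rel',w@u,w[2],'len',np.hypot(w@u,w[2]),'theta',np.arctan2(w[2],-(w@u)),'lat',w@[-u[1],u[0],0])
for th in(.92,.85,.75,.4,.1):
    P=pin-.245*np.cos(th)*u+[0,0,.245*np.sin(th)+.015];print(th,P,ik(P,down(np.pi/2+yw)))
    print(proj(a,P-[0,0,.015]),proj(b,P-[0,0,.015]))
print(get_state()['clock'])
E
python3 -c "
import cv2,numpy as np
a=cv2.imread('pics/a2.png')[120:280,180:380];b=cv2.imread('pics/b2.png')[100:260,220:420]
cv2.imwrite('pics/ab.png',np.hstack([cv2.resize(i,(400,320)) for i in(a,b)]))"
```

```text
[ 0.475 -0.256  0.068] [ 0.347 -0.938  0.001]
scene [(array([257.2, 152.8]), 0.85)]
side [(array([306.8, 132.6]), 0.77)]
tri [ 0.63  -0.025  0.298] [array([-0.118,  0.294]), array([-0.036, -0.363])]
rel -0.15583898384563846 0.1934448010586164 len 0.2484082928218155 theta 0.8926505295703345 lat -0.014342410268202835
0.92 [ 0.636 -0.01   0.315] [-0.132  0.461  0.222  1.332  0.    -0.211]
[262.599 151.519] [308.497 127.979]
0.85 [ 0.623 -0.011  0.304] [-0.137  0.436  0.155  1.29   0.    -0.215]
[258.862 153.35 ] [302.745 132.225]
0.75 [ 0.606 -0.013  0.287] [-0.143  0.405  0.066  1.232  0.    -0.221]
[254.057 156.532] [295.193 138.657]
0.4 [ 0.559 -0.016  0.215] [-0.161  0.355 -0.193  1.023  0.    -0.24 ]
[242.302 172.012] [275.844 163.129]
0.1 [ 0.541 -0.018  0.144] [-0.169  0.385 -0.344  0.842  0.    -0.248]
[238.399 189.093] [268.698 184.164]
29.6
```

View pics/k3.png

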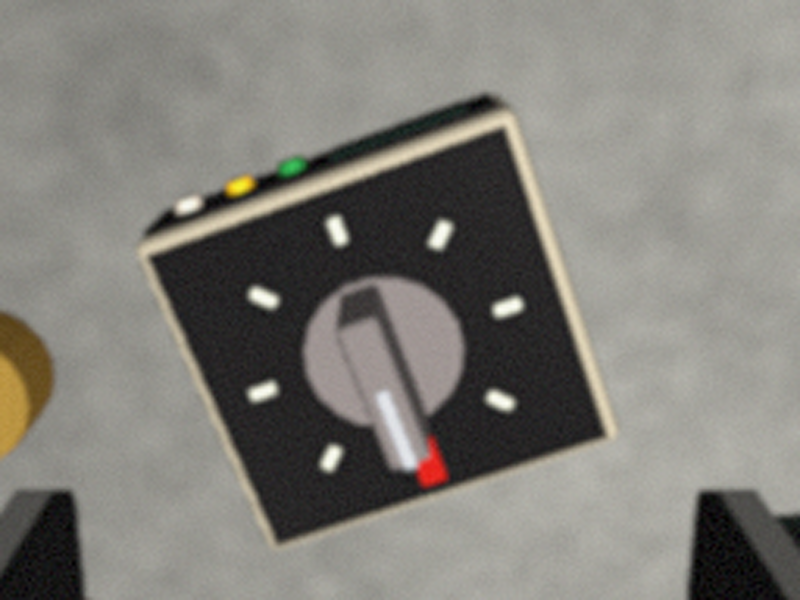

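View pics/ab.png

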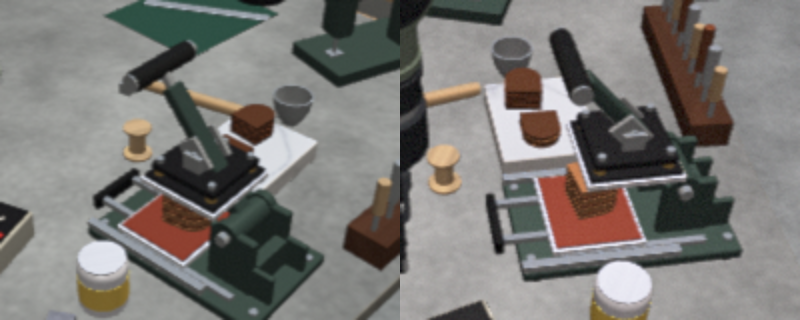

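The pointer now lines up with red. Side crop: the handle bar is raised, and the bed is under the arm with its stack still standing. Triangulated handle (0.630, -0.025, 0.298), hinge radius 0.248 against 0.245 given, θ about 0.89. Now press.

```bash
cat > press.py <<'E'
from h import *
yw=np.radians(4.5);u=np.array([np.cos(yw),np.sin(yw),0]);v=np.array([-u[1],u[0],0])
pin=np.array([.4185,-.0275,0])+.367*u+[0,0,.105]-.006*v
o=down(np.pi/2+yw)
def P(th,dz=0): return pin-.245*np.cos(th)*u+[0,0,.245*np.sin(th)+.015+dz]
def fz():
    return np.array(get_state()['contact_force'])
E
python3 - <<'E'
from press import *
grab(20)
p=np.array(get_state()['position']); move_l([p[0],p[1],.38],.25)
movep(P(.89,.05),o)
f0=fz(); hit=move_l(P(.89,-.03),.04,until_force=3)
z=get_state()['position'][2]; th=np.arcsin((z-.12)/.245); print(hit,'z',z,'theta',th,f0,fz()-f0,get_state()['clock'])
if hit and .7<th<.97:
    while th>.5:
        th=max(th-.06,.499); move_l(P(th),.06); 
        print(round(th,3),fz()-f0)
    F=[];n=None;over=0
    while th>.06:
        th-=.012; move_l(P(th),.04); F.append((fz()-f0)[2])
        over=over+1 if len(F)>5 and F[-1]-np.median(F[max(0,len(F)-9):-2])>1.8 else 0
        if over>=2: break
    print(th,np.round(F,1),fz()-f0)
print(f0,get_state()['position'],get_state()['clock'])
import json; json.dump({'th':th,'f0':list(f0)},open('st.json','w'))
E
```

```text
True z 0.30559715113536445 theta 0.8595354516584991 [ 0.309 -0.723  0.001] [-0.611  0.669  0.321] 33.4917
0.8 [ 0.191  0.634 -0.137]
0.74 [-0.089  0.552 -0.077]
0.68 [-0.359  1.565  1.396]
0.62 [0.029 0.22  0.095]
0.56 [0.281 1.157 0.146]
0.5 [-1.224  1.12   1.088]
0.37953545165849883 [ 0.1 -0.2  0.4 -0.9 -0.3 -0.4  0.8  0.6  2.2  4.5] [-2.918  0.449  4.459]
[ 0.309 -0.723  0.001] [ 0.558 -0.023  0.211] 38.4167
```

```bash
python3 - <<'E'
from press import *
a=snap('scene');b=snap('side')
X=cv2.resize(a['img'][110:270,180:380],(400,320));Y=cv2.resize(b['img'][110:270,200:400],(400,320))
cv2.imwrite('pics/p1.png',np.hstack([X,Y])[:,:,::-1]); print(fz(),get_state()['clock'])
E
```

```text
[-2.524  0.241  4.673] 38.5167
```

View pics/p1.png

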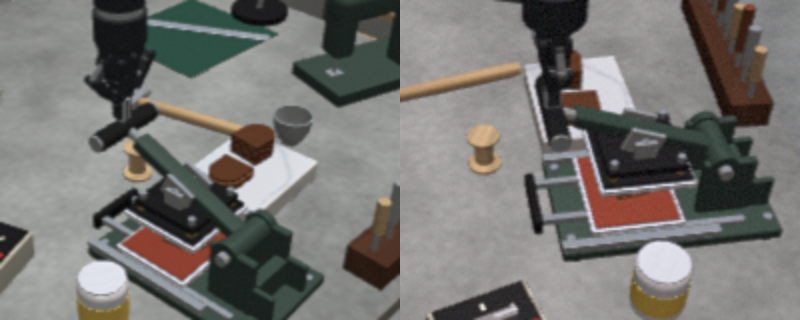

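The arm followed the tip down, and the force is now sustained (4.7 N), so the platen has met the stack. Continue a few mm into the springs, watching the slope.

```bash
python3 - <<'E'
from press import *
import json
s=json.load(open('st.json'));th=s['th'];f0=np.array(s['f0'])
for i in range(5):
    th-=.01; move_l(P(th),.03); F=fz()-f0; sleep(.1); G=fz()-f0; print(round(th,3),F,G,get_state()['position'][2]-P(th)[2])
    if G[2]>10: break
json.dump({'th':th,'f0':list(f0)},open('st.json','w'));print(get_state()['clock'])
E
```

```text
0.37 [-3.971  0.385  5.898] [-3.959  1.04   6.045] 0.0001317629592172409
0.36 [-2.923  0.912  6.206] [-3.227  2.016  6.229] 0.00019157163115146592
0.35 [-4.807  0.494  6.71 ] [-5.506  0.074  7.009] 0.00022585627332216696
0.34 [-4.568  0.867  7.822] [-4.25   1.005  6.5  ] 0.0002999290913878183
0.33 [-4.391  0.324  7.853] [-5.653  1.329  7.945] 0.00035791192321071863
40.2667
```

The force rises 0.5 N/mm after the touch at θ≈0.395, as the springs should. Compression is about 7 of 16 mm, so I'll stop, let go and verify.

```bash
python3 - <<'E'
from press import *
p=np.array(get_state()['position'])
move_l(p+[0,0,.03],.06); move_l(p+[0,0,.12],.2); 
movep([.36,.1,.36],o)
a=snap('scene');b=snap('side')
for c,fr in(('scene',a),('side',b)):
    for n in('press_handle','tray_handle','selector_pointer'): print(c,n,[(np.round(r['centre'],1),round(r['score'],2)) for r in tip_of(c,n)[:2]])
    for th in(.40,.33,.26):print('pred',th,proj(fr,P(th,-.015)))
    print('pred tray home',proj(fr,np.array([.4185,-.0275,.027])+.11*u))
X=cv2.resize(a['img'][110:270,100:340],(400,267));Y=cv2.resize(b['img'][120:310,190:440],(400,304))
X=cv2.copyMakeBorder(X,0,37,0,0,cv2.BORDER_CONSTANT)
cv2.imwrite('pics/p2.png',np.hstack([X,Y])[:,:,::-1]); print(get_state()['clock'],get_state()['contact_force'])
E
```

```text
scene press_handle [(array([239.4, 174.6]), 0.57)]
scene tray_handle [(array([234.1, 212.8]), 0.6)]
scene selector_pointer [(array([120.5, 195.6]), 0.6), (array([171.9, 226.3]), 0.57)]
pred 0.4 [240.932 172.845]
pred 0.33 [239.535 176.587]
pred 0.26 [238.444 180.494]
pred tray home [236.171 212.992]
side press_handle [(array([271.5, 170.9]), 0.95), (array([224.4, 154.7]), 0.25)]
side tray_handle [(array([260.6, 208.5]), 0.72)]
side selector_pointer [(array([261.2, 268.6]), 0.73)]
pred 0.4 [276.238 164.633]
pred 0.33 [273.772 169.642]
pred 0.26 [271.788 174.614]
pred tray home [263.967 210.816]
42.85 [ 0.497  0.214 -0.964]
```

View pics/p2.png

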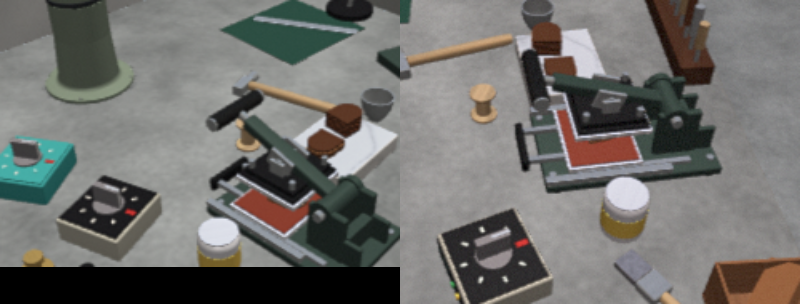

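The arm stayed at about θ 0.33, the pointer is on red and nothing else moved. The bed handle reads 2–3 px off its predicted place, so I'll check whether pressing dragged the bed out, against the pre-press frames.

```bash
python3 - <<'E'
from press import *
H=np.array([.4185,-.0275,.027])
for c,old,(x,y) in(('scene','a2.png',(234,213)),('side','b2.png',(261,209))):
    fr=snap(c,'fin_'+c+'.png'); o_=cv2.imread('pics/'+old); n=fr['img'][:,:,::-1]
    print(c,tip_of(c,'tray_handle')[0]['centre'],'px/10mm',proj(fr,H+.11*u)-proj(fr,H+.10*u),'start pred',proj(fr,H),'home',proj(fr,H+.11*u))
    for nm,(cx,cy,w,h) in dict(handle=(x,y,12,16) ,ref=(164,222,20,20) if c=='scene' else (244,270,20,20)).items():
        A=[np.float64(cv2.cvtColor(np.ascontiguousarray(i[cy-h:cy+h,cx-w:cx+w]),cv2.COLOR_BGR2GRAY)) for i in(o_,n)]
        print(nm,cv2.phaseCorrelate(*A,cv2.createHanningWindow(A[0].shape[::-1],cv2.CV_64F)))
i=[cv2.resize(cv2.imread('pics/'+f)[170:250,220:320],(400,320),interpolation=cv2.INTER_CUBIC) for f in('b2.png','fin_side.png')]
cv2.imwrite('pics/cmp.png',np.hstack(i)); print(get_state()['clock'])
E
```

```text
scene [235.7, 212.3] px/10mm [2.214 1.264] start pred [212.785 199.639] home [236.171 212.992]
handle ((-0.5512256992307236, -0.6618604124387346), 0.925797332062957)
ref ((-0.0284005468179771, -0.028425331677105703), 0.9840448777790504)
side [263.2, 211.6] px/10mm [ 3.468 -0.378] start pred [225.506 215.011] home [263.967 210.816]
handle ((-0.6228568496547826, 0.16890662833436032), 1.0257774191095843)
ref ((-0.041567817258933104, -0.056443363598781104), 0.9567941558629299)
43.05
```

View pics/cmp.png

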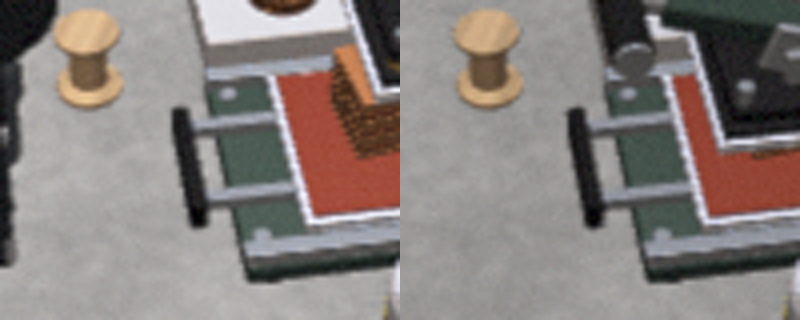

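Confirmed: pressing dragged the bed out by about 2 mm (the handle shifted -0.62 px in the side frame, at 3.5 px/10 mm). I'll mend it with a gentle push, tool tilted back to clear the lowered arm handle.

```bash
python3 - <<'E'
from press import *
M=R.from_rotvec(down(np.pi/2+yw))*R.from_euler('x',np.radians(35))
if (M.as_matrix()[:,2]@u)<0: M=R.from_rotvec(down(np.pi/2+yw))*R.from_euler('x',np.radians(-35))
m=M.as_matrix();print(m[:,2],m[:,1]); t=M.as_rotvec()
H=np.array([.4185,-.0275,0])+.108*u
S=H-.05*u
print(ik(S+[0,0,.14],t),ik(S+[0,0,.022],t),ik(H+[0,0,.022],t))
movep(S+[0,0,.14],t); move_l(S+[0,0,.022],.12)
h1=move_l(H+.005*u+[0,0,.022],.03,until_force=3.5)
p=np.array(get_state()['position']);print('touch',h1,(p-H)@u+.009)
h2=move_l(p+.006*u,.01,until_force=18)
q=np.array(get_state()['position']);print('end',h2,(q-p)@u,get_state()['contact_force'])
move_l(q-.05*u,.15); move_l(q-.05*u+[0,0,.2],.2)
movep([.36,.1,.36],o)
for c,old,(x,y) in(('scene','a2.png',(234,213)),('side','b2.png',(261,209))):
    fr=snap(c,'fin2_'+c+'.png'); n=fr['img'][:,:,::-1]
    for nm,oo,(cx,cy,w,h) in (('handle',old,(x,y,12,16)),('armhandle','fin_%s.png'%c,(239,175,16,14) if c=='scene' else (272,171,14,16))):
        o_=cv2.imread('pics/'+oo)
        A=[np.float64(cv2.cvtColor(np.ascontiguousarray(i[cy-h:cy+h,cx-w:cx+w]),cv2.COLOR_BGR2GRAY)) for i in(o_,n)]
        print(c,nm,cv2.phaseCorrelate(*A,cv2.createHanningWindow(A[0].shape[::-1],cv2.CV_64F)))
print(get_state()['clock'])
E
```

```text
[ 0.572  0.045 -0.819] [0.817 0.064 0.574]
[-0.364 -0.006 -1.128 -0.115  0.248 -0.37 ] [-0.364  0.413 -1.266 -0.672  0.248 -0.37 ] [-0.302  0.437 -1.147 -0.59   0.215 -0.317]
touch True 0.0017140239133950517
end False 0.0030322110837888386 [-10.457  -1.426   7.732]
scene handle ((-0.4094700194176042, -0.6404482075150604), 1.0125269748983332)
scene armhandle ((0.026238433852649123, -0.051365867030542134), 0.9714813547810625)
side handle ((-0.947671361195102, 0.031433411200984196), 0.9903209871576562)
side armhandle ((-0.0038338820065106916, 0.06811271652742334), 1.0737547797554439)
50.3417
```

```bash
python3 - <<'E'
import cv2,numpy as np
def al(a,b,box):
    x0,x1,y0,y1=box;A,B=[cv2.GaussianBlur(cv2.cvtColor(i,cv2.COLOR_BGR2GRAY),(0,0),.7) for i in(a,b)]
    W=np.float32([[1,0,0],[0,1,0]])
    cc,W=cv2.findTransformECC(A[y0:y1,x0:x1],B,np.float32([[1,0,x0],[0,1,y0]]),cv2.MOTION_TRANSLATION)
    return np.round([W[0,2]-x0,W[1,2]-y0,cc],2)
R=lambda n:cv2.imread('pics/'+n)
# side view boxes: bed handle bar; bed front edge w/ pad; spool(ref)
for nm,box in dict(handle=(259,277,194,230),pad=(285,302,195,229),ref_spool=(232,252,170,200),ref_base=(276,300,224,242)).items():
    print(nm,'b2->fin',al(R('b2.png'),R('fin_side.png'),box),'fin->fin2',al(R('fin_side.png'),R('fin2_side.png'),box))
E
```

```text
handle b2->fin [-1.02  0.06  0.99] fin->fin2 [-0.    0.02  1.  ]
pad b2->fin [-1.21  0.04  0.9 ] fin->fin2 [-0.12 -0.05  0.99]
ref_spool b2->fin [-0.06 -0.01  0.85] fin->fin2 [-0.01 -0.03  1.  ]
ref_base b2->fin [-0.19 -0.05  0.99] fin->fin2 [-0.05 -0.08  0.99]
```

The refined alignment says the bed is about 2.7 mm out and the 12 N push did not move it: the clamped stack adds friction, expected breakaway about 17 N. There is time for one firmer try, capped at 28 N.

```bash
python3 - <<'E'
from press import *
t=(R.from_rotvec(down(np.pi/2+yw))*R.from_euler('x',np.radians(35))); 
if t.as_matrix()[:,2]@u<0: t=R.from_rotvec(down(np.pi/2+yw))*R.from_euler('x',np.radians(-35))
t=t.as_rotvec()
H=np.array([.4185,-.0275,0])+.108*u; S=H-.03*u
movep(S+[0,0,.12],t); move_l(S+[0,0,.024],.15)
h1=move_l(H+.005*u+[0,0,.024],.04,until_force=3.5)
p=np.array(get_state()['position'])
h2=move_l(p+.016*u,.02,until_force=28)
q=np.array(get_state()['position']);print(h1,h2,(p-H)@u,q-p,get_state()['contact_force'])
move_l(q-.04*u,.2); move_l(q-.04*u+[0,0,.15],.25)
movep([.36,.1,.36],o)
snap('side','fin3_side.png');snap('scene','fin3_scene.png');print(get_state()['clock'])
def al(a,b,box):
    x0,x1,y0,y1=box;A,B=[cv2.GaussianBlur(cv2.cvtColor(cv2.imread('pics/'+i),6),(0,0),.7) for i in(a,b)]
    cc,W=cv2.findTransformECC(A[y0:y1,x0:x1],B,np.float32([[1,0,x0],[0,1,y0]]),cv2.MOTION_TRANSLATION)
    return np.round([W[0,2]-x0,W[1,2]-y0,cc],2)
for nm,box in dict(handle=(259,277,194,230),pad=(285,302,195,229),ref_base=(276,300,224,242),armhandle=(258,286,150,190),platen=(300,340,180,210)).items():
    print(nm,'b2->fin3',al('b2.png','fin3_side.png',box) if nm in('handle','pad','ref_base') else '','fin->fin3',al('fin_side.png','fin3_side.png',box))
E
```

```text
True True -0.006683151292401747 [ 0.001  0.001 -0.004] [-3.077 -1.005  3.221]
56.0417
handle b2->fin3 [-1.03  0.05  0.99] fin->fin3 [-0.01  0.01  1.  ]
pad b2->fin3 [-1.21  0.05  0.9 ] fin->fin3 [-0.13 -0.07  0.99]
ref_base b2->fin3 [-0.17 -0.03  0.99] fin->fin3 [-0.04 -0.07  0.99]
armhandle b2->fin3  fin->fin3 [-0.01  0.09  1.  ]
platen b2->fin3  fin->fin3 [ 0.16 -0.03  1.  ]
```

```bash
python3 -c "
from cell import *
sign_off();print(get_state()['clock'])"
```

```text
the job is handed in; nothing more can be done
the job is handed in; nothing more can be done
```

I handed the job in at about 56 s of the 67 s allowed. All three steps are done, but the bed may be 2–3 mm short of fully home.

- **Bed:** I pushed it in until it hit its stop, at a measured 110 mm of travel. Later checks disagreed. Side-camera frames taken before and after pressing show the bed handle shifted out by about 2.5–3 mm, probably dragged by the platen's arc. Two corrective pushes (about 12 N, then stopped at 28 N) did not move it in the pictures. In the second, the fingertip also slid about 4 mm down the handle bar. The fingertip met the handle face at about 110 mm, which suggests it is home, so I can't say which is right.
- **Selector:** I turned the black-topped console's knob clockwise, the shorter way, by about 136°, and left the turquoise look-alike alone. It first measured about 2° short, so I regripped it in line with the red mark. The last views show the pointer on red. I did not measure the angle again.
- **Press arm:** I pushed it down until the platen met the stack, at an arm angle of about 0.395 rad. I went on until it read about 0.33 rad, roughly 7 of the 16 mm of spring travel. The force rose about 0.5 N per mm, as the springs should, to about 8 N at the handle. The arm stayed there after I let go and through the later pushes on the bed.
- **Everything else:** in the pictures I viewed after pressing, nothing else looked moved. I did not view pictures taken after the two corrective pushes. The robot was clear of everything at hand-in.

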